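# Level the casting board and slide the mosaic mould onto it

## Robot

A 6-joint arm with a two-finger parallel gripper is mounted at the origin on the work surface. World frame = base frame: x ahead of the robot, y to its left, z up, the work surface at z = 0. Lengths are in mm, angles in rad, forces in N, time in s.
With the tool pointing down it reaches from about 350 to 875 mm from the base axis. Payload 4.2 kg.
Tool frame: the origin (TCP) lies where the fingers leave the gripper's body, on its centre line; the fingertips stand 70 mm ahead of it and the grasp point (between the pads) lies 51 mm ahead of it; z points along the fingers, y is the line along which they close (so a half turn about z gives the same grasp; the last joint's range is limited). The gripper opens to 87 mm and grips with 3 to 60 N. Pads are 19 mm wide; open, the fingers measure 117 mm over their backs; the gripper's body (75 mm by 190 mm) begins 51 mm behind the grasp point.
Start: joints at [-0.929, 0.385, 0.008, 0, -1.194, -0.259], TCP at [233.463, -579.737, 292.25] pointing down, gripper open.
Joint ranges: [-3.14, 3.14], [-1.21, 2.06], [-1.07, 1.41], [-3.16, 2.05], [-2.99, -0.16], [-3.1, 3.1]. Speed limits (rad/s): [2.79, 2.79, 3.14, 3.14, 3.14, 3.14].

## Interface

Orientations are given as a rotation vector (axis times angle).
In Python, from bench import sensors, vision, workorder gives the robot as it stands. The module is installed in compiled form; this text tells all that it offers.
- The arm moves only by the tool arm_command, never from a script. Its argument "steps" is a list of rows, each a list of 2 entries, a list of its own where there are three numbers: the shift along the tool's x, y, z normalised to -1 to 1, where 1 is 20 cm, then the turn, a rotation vector about the tool's x, y, z normalised to -1 to 1, where 1 is 0.08 rad. A call has 1 to 8 rows; each row shifts and turns the commanded pose from where the row before left it, along the tool's axes as they then stand; what a row does not reach is not made up. A row lasts 1/12 s, in which the tool goes at most 41.7 mm and 7.16 degrees, less where a joint would pass 70% of its speed; a pose out of reach is approached as far as the arm can. A call with a number of a shift or a turn outside -1 to 1 is refused whole. A call with a gripper value outside its range is refused whole. "jaw" is the opening, from 0 (shut) to 1 (fully open), set as the call begins (left out, the last holds). The fingers move at their own pace and stop on an object; "force" is the grip in N (left out, the last holds). Time passes only in rows, so rows that do not move let the fingers close. It gives the time, the measured TCP pose, the force, the opening and the grip force at its end, in the units of the state.
- sensors.observe(): the state, without advancing time (a new reading comes with each control period).
- vision.snapshot(name): name is "side" or "top"; returns the picture (400x640x3 uint8, red, green, blue); there is no depth.
- vision.get_calibration(name): a dict with "mtx" (3x3 intrinsics, pixels), "k1" (the pictures are not rectified: a ray, as slopes to the right and down, at radius r is drawn at 1 + k1 r^2 times it, then the intrinsics apply), "world_from_camera" (4x4, takes a point from camera to world coordinates). Camera axes: x right, y up, looking along -z (the intrinsics and any distortion apply to the point x, -y, -z); pixel columns grow to the right and rows downward; lengths in mm; the calibration is good to about 2 mm. A picture is of the moment at which its call begins. get_calibration takes no time and is no camera call.
- workorder.hand_in(): hands the job in; it is judged then, once.
The state is a dict: "t": time; "joint_pos": joint angles; "joint_velocities": joint speeds; "joint_efforts": joint torques, N m; "tool_pos": TCP position; "tool_rot": TCP orientation; "ft_force": force on the tool from outside, world axes, zero at the start; "wrist_torque": the same for the moment, N m; "opening": opening from 0.0 (shut) to 1.0 (fully open); "grip_force": force on a finger pad.
Only numpy, scipy, OpenCV 4.12 (cv2) and the standard library are available. Lean on these libraries where they do the work, as an engineer would, in place of code of your own. Each camera call takes 0.05 s, during which the arm holds its last target. There are 200 camera calls.

## Task

Get the casting board ready for pouring: first turn the two crank knobs at its feet as needed until the plywood board sits level, flush with the fixed white ledges either side of it. Then slide the white mosaic mould, without lifting it, off its ledge onto the middle of the level board, over the blue square, and leave it there. Do not shift or knock over the blue-lidded tub on the other ledge, the two paint bottles or the steel flask.

Things in the scene. Friction and masses are not known exactly. Their poses are not given: they have to be found in the camera images.
- stand: Fixed levelling stand; its place and yaw vary. Origin on the table under the board's middle; +x away from the robot at yaw 0, +y left, z up. Two fixed level white ledges, 180 (x) by 166 (y) mm, tops 72 mm above the table, from 86 to 252 mm off the middle at +y and -y. Grey base and knob brackets lie below them.
- board_mid (a point): Centre of the top of the plywood tilting board, 160 (x) by 166 (y) by 12 mm, between the ledges (gap 3 mm), a blue 120 mm square on its middle. Axes: the board's own (as the stand's when level, z normal to the board). Level when its z is vertical; its top is then 70 mm above the table, 2 mm below the ledges. The knob angles that make it level differ each time, up to 0.4 rad from 0.
- pivot (a point): Centre of the fixed ball pivot under the board, at stand x = +70, y = 0 mm, 45 mm above the table. The board rests on it and on two foot screws, on the knobs' axes, under ears at its near corners. Turning one knob raises or lowers that corner only: the board rotates about the line through the pivot and the other knob's axis, 0.07 rad per rad of knob.
- knob_left (a joint): Angle of the left, orange knob (rad, -1.5 to 1.5), a disc of radius 52 mm with an upright crank peg, on a vertical axis. At 0 the peg lies on the stand's -x side of the axis; positive is counter-clockwise from above (at 0 the peg moves towards stand -y) and raises the board's left near corner. About 6 N at the peg turns it; it stays where it is left.
- knob_right (a joint): The same for the right, green knob: 0 with the peg to the stand's -x, positive counter-clockwise from above, which raises the board's right near corner. It is carried by the tilting frame, so its axis leans up to 0.1 rad with it, about its disc.
- axis_left (a point): Point on the left knob's axis, at the height of the disc's top (45 mm above the table), at stand x = -125, y = +95 mm. A steel spindle 14 mm in diameter stands on it, up to 90 mm, through the end of the board's ear (22 mm wide, coming from the board, about 52 to 60 mm high when level).
- axis_right (a point): The same point on the right knob's axis, at stand x = -125, y = -95 mm.
- peg_left (a point): Centre of the top of the left knob's upright black peg: 16 mm in diameter, 40 mm off the knob's axis, from 45 to 95 mm above the table.
- peg_right (a point): Centre of the top of the right knob's black peg, of the same size.
- mould: White open square mould tray, 110 x 110 x 38 mm, walls 7 mm, coloured petals in a ring inside it, 0.25 to 0.5 kg. Origin at the centre of its underside, sides along its x and y. It starts on one of the two ledges (left or right varies), some 172 mm from the stand's middle, turned by up to 0.1 rad.
- blue_tub: Closed light-grey tub with a blue lid, 106 x 106 x 49 mm, origin at the centre of its underside; stands on the ledge that has no mould. Leave it alone.
- paint_red: Red paint bottle, 30 mm in diameter, 90 mm tall, loose on the table, origin at the centre of its foot. One paint bottle stands between the two knobs, the other left of the left knob. Leave it standing.
- paint_teal: Green-teal paint bottle, 30 mm in diameter, 90 mm tall, as the red one.
- flask: Steel drinking flask, 72 mm in diameter, 220 mm tall, loose, to one side between robot and stand, origin at the centre of its foot.
- brown_pot: Brown fixed tub with petals, 144 mm across its rim, 100 mm tall, across from the flask, origin at the centre of its foot. An obstacle only.
Things that resemble listed ones, but are neither listed nor needed, are in the scene too. Of the things shaped like the mould, the white one is meant.

How it is judged:
By the outcome, as a careful person would: the job done as asked, in the order asked, and still so for the second after the job is handed in, with the robot touching nothing.
It also fails if it takes over 72 s, if anything falls off the work surface, if the arm or the gripper's body presses on something with over 40 N, if the wrist force passes 120 N, or if a joint passes its speed limit or range.

## Working session

There is one attempt and no reset: what is moved stays moved. The work goes in short steps, Python scripts to look and compute and a tool call to move; the robot and the scene stay as the last step left them, time stands still between calls to the robot, and variables do not carry over. Pictures are saved under pics/ and viewed, at most 10 in all, crops included, and the job is handed in when it is done.

Besides the shell and the picture viewer there is one more tool, called after "Request:" as name(argument=value, ...), one argument or row to a line, values as JSON. arm_command: Moves the arm, as the interface text tells. Its arguments: {"type":"object","properties":{"steps":{"type":"array"},"jaw":{"type":"number"},"force":{"type":"number"}},"required":["steps"]}

```bash
mkdir -p pics; cat > h.py <<'E'
import numpy as np, cv2
from bench import sensors, vision
from scipy.spatial.transform import Rotation as R
def snap(n,f=None):
    im=vision.snapshot(n)
    if f: cv2.imwrite('pics/'+f,cv2.cvtColor(im,cv2.COLOR_RGB2BGR))
    return im
def ray(n,uv):
    c=vision.get_calibration(n); K=np.array(c['mtx']); T=np.array(c['world_from_camera'])
    d=np.array([(uv[0]-K[0,2])/K[0,0],(uv[1]-K[1,2])/K[1,1]]); s=d.copy()
    for _ in range(20): s=d/(1+c['k1']*(s@s))
    return T[:3,3],T[:3,:3]@np.array([s[0],-s[1],-1])
def onz(n,uv,z):
    o,d=ray(n,uv); return o+d*(z-o[2])/d[2]
def proj(n,p):
    c=vision.get_calibration(n); K=np.array(c['mtx']); T=np.array(c['world_from_camera'])
    q=T[:3,:3].T@(np.array(p,float)-T[:3,3]); s=np.array([q[0],-q[1]])/-q[2]; s=s*(1+c['k1']*(s@s))
    return np.array([K[0,0]*s[0]+K[0,2],K[1,1]*s[1]+K[1,2]])
E
python3 - <<'E'
from h import *
a=snap('side','s0.png');b=snap('top','t0.png')
for n in('side','top'):
    c=vision.get_calibration(n);print(n,np.round(c['world_from_camera'],3).tolist(),c['mtx'],c['k1'])
print(sensors.observe())
E
```

```text
side [[-0.689, 0.54, -0.483, 69.468], [-0.725, -0.511, 0.462, 467.314], [0.003, 0.668, 0.744, 845.184], [0.0, 0.0, 0.0, 1.0]] [[402.54091809   0.         320.07276057]
 [  0.         402.54091809 197.15652387]
 [  0.           0.           1.        ]] -0.02191246443690192
top [[-0.015, 0.996, -0.082, 482.895], [-1.0, -0.015, -0.003, 13.641], [-0.004, 0.082, 0.997, 1375.868], [0.0, 0.0, 0.0, 1.0]] [[486.80907798   0.         321.05484965]
 [  0.         486.80907798 187.6617974 ]
 [  0.           0.           1.        ]] 0.03855724113048932
{'t': 0.1, 'joint_pos': array([-9.29398722e-01,  3.85461595e-01,  6.79903297e-03, -4.32764980e-04,
       -1.19402593e+00, -2.58625411e-01]), 'joint_velocities': array([-0.00023674, -0.00098598,  0.00152465,  0.00115412, -0.00074143,
        0.00012117]), 'joint_efforts': array([-2.43353279e-04, -3.91690814e+01,  1.87933445e+01,  4.23194736e+00,
        1.34401731e-02, -7.62515538e-05]), 'tool_pos': array([ 233.32265891, -579.38777476,  291.29441071]), 'tool_rot': array([ 5.97259317e-01, -3.08382582e+00, -2.95071978e-03]), 'ft_force': array([0.55982368, 0.73463693, 0.09263283]), 'wrist_torque': array([ 0.05237551, -0.01138162, -0.03385067]), 'grip_force': 0.0, 'opening': 1.0001487943890388}
```

View pics/s0.png

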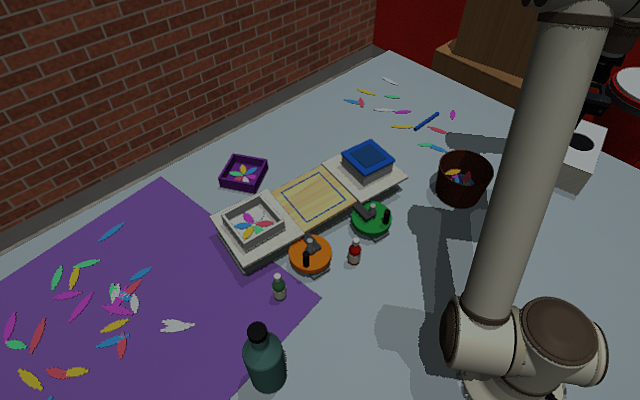

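View pics/t0.png

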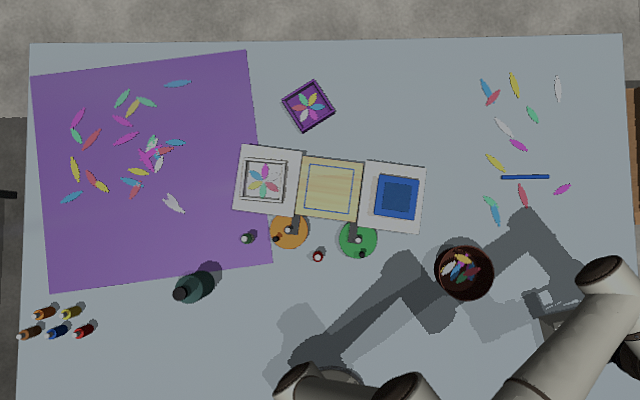

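Mould candidates: white tray on the left ledge (side 253,222; top 265,181), and the purple tray (side 243,172; top 308,105). The white one is meant. Left knob is the orange disc (side 310,255), right knob the green disc (371,219). The red bottle is between the knobs, the teal bottle left of the left knob, and the blue tub on the right ledge. Now close crops.

```bash
python3 - <<'E'
import cv2,numpy as np
t=cv2.imread('pics/t0.png');s=cv2.imread('pics/s0.png')
cv2.imwrite('pics/t0c.png',cv2.resize(t[138:268,230:430],None,fx=4,fy=4,interpolation=cv2.INTER_CUBIC))
cv2.imwrite('pics/s0c.png',cv2.resize(s[135:280,205:410],None,fx=3.9,fy=3.9,interpolation=cv2.INTER_CUBIC))
E
```

```text
(no output)
```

View pics/t0c.png

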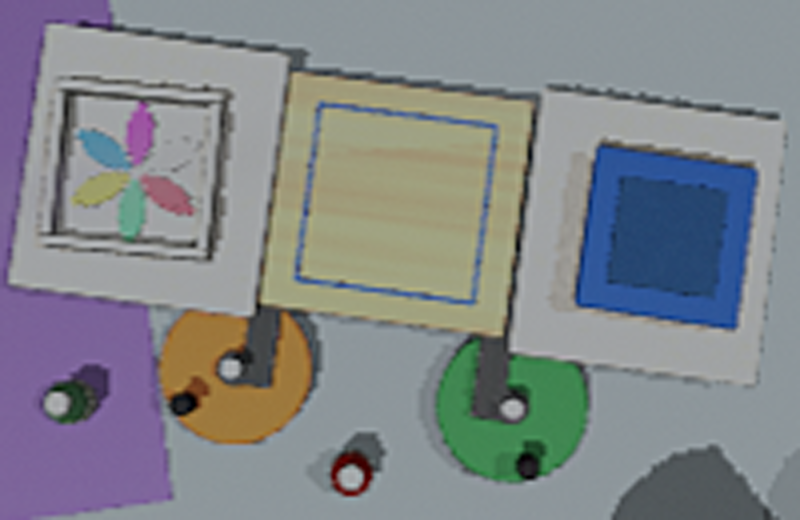

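View pics/s0c.png

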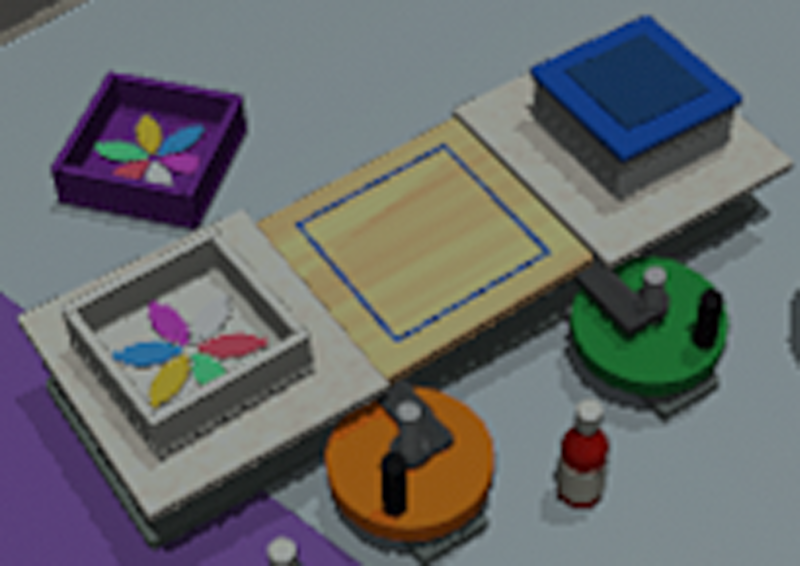

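The side crop shows the white mould on the left ledge, all its petals inside, with rim corners (65,315),(213,235),(313,345),(155,432). The board is visibly tilted, with its near side high on the right. I'll fit the stand pose, tilt, pegs and mould from these corners.

```bash
cat > fit.py <<'E'
from h import *
from scipy.optimize import least_squares
uL=np.array([195,95,0])/216.91; uR=np.array([-195,95,0])/216.91; PV=np.array([70,0,45.])
def board(p,dL,dR):  # level stand pt -> tilted
    Rt=R.from_rotvec(.07*dL*uL)*R.from_rotvec(.07*dR*uR)
    return PV+Rt.apply(np.array(p,float)-PV)
def tow(p,st):
    c,s=np.cos(st[2]),np.sin(st[2]); p=np.asarray(p,float)
    return np.array([st[0]+c*p[0]-s*p[1],st[1]+s*p[0]+c*p[1],p[2]])
LED={'LFL':(90,252,72),'LFR':(90,86,72),'LNR':(-90,86,72),'LNL':(-90,252,72),'RFL':(90,-86,72),'RFR':(90,-252,72),'RNR':(-90,-252,72),'RNL':(-90,-86,72)}
BRD={'BFL':(80,83,70),'BFR':(80,-83,70),'BNR':(-80,-83,70),'BNL':(-80,83,70),'QFL':(60,60,70),'QFR':(60,-60,70),'QNR':(-60,-60,70),'QNL':(-60,60,70)}
def fit(obs,fix=None):
    # obs: {cam:{name:(u,v)}}
    def res(x):
        r=[]
        for i,cam in enumerate(('top','side')):
            sh=x[5+2*i:7+2*i]
            for k,uv in obs[cam].items():
                p=LED[k] if k in LED else board(BRD[k],x[3],x[4])
                r+=list(proj(cam,tow(p,x))+sh-np.array(uv))
        return np.array(r+list(x[5:9]/1.5)+list(x[9:]))
    x0=fix if fix is not None else np.array([600,0,0,0,0,0,0,0,0.])
    return least_squares(res,x0,x_scale=[10,10,.1,.3,.3,1,1,1,1],loss='soft_l1'),res
E
cat > r1.py <<'E'
from fit import *
T=lambda d:{k:(230+(u-1.5)/4,138+(v-1.5)/4) for k,(u,v) in d.items()}
S=lambda d:{k:(205+(u-1.5)/3.9,135+(v-1.5)/3.9) for k,(u,v) in d.items()}
obs={'top':T(dict(LFL=(44,24),LNR=(252,315),LNL=(8,286),RFL=(548,88),RFR=(783,118),RNR=(757,384),RNL=(512,350),
 BFL=(290,70),BFR=(538,97),BNR=(500,337),BNL=(262,303),QFL=(320,103),QFR=(497,127),QNR=(474,303),QNL=(296,279))),
 'side':S(dict(LNL=(158,517),LFL=(20,318),LFR=(240,210),LNR=(388,383),RFL=(455,113),RNR=(790,165),RNL=(605,260),
 BFL=(262,220),BNL=(388,378),BNR=(592,258),BFR=(450,122),QFL=(298,226),QNL=(397,339),QNR=(549,252),QFR=(444,146)))}
f,res=fit(obs); x=f.x
print('stand',np.round(x,3)); print(np.round(res(x),1).reshape(-1,2).tolist())
J=f.jac;print('sig',np.round(np.sqrt(np.diag(np.linalg.inv(J.T@J)))[:5],3))
def inv(p): 
    c,s=np.cos(x[2]),np.sin(x[2]); d=np.array(p)-[x[0],x[1],0]; return np.array([c*d[0]+s*d[1],-s*d[0]+c*d[1],d[2]])
pk=T(dict(pl=(183,404),pr=(527,466),red=(352,475),teal=(58,403),m0=(60,77),m1=(230,90),m2=(213,260),m3=(40,245)))
ps=S(dict(pl=(394,458),pr=(712,295),m0=(213,235),m1=(313,345),m2=(155,432)))
sp=dict(pl=(394,458),pr=(712,295),red=(590,408),teal=(283,543),m1=(313,345),m3=(65,315),m0=(213,235),m2=(155,432))
ps=S(sp)
for k,z in dict(pl=95,pr=95,red=90,teal=90,m0=110,m1=110,m2=110,m3=110).items():
    a=onz('top',np.array(pk[k])-x[5:7],z)
    b=onz('side',np.array(ps[k])-x[7:9],z)
    print(k,np.round(a),np.round(b),'stand',np.round(inv(a)),np.round(inv(b)))
for k,y in (('pl',95),('pr',-95)):
    for cam,q,i in(('top',pk,5),('side',ps,7)):
        d=inv(onz(cam,np.array(q[k])-x[i:i+2],95))-[-125,y,0]; print(k,cam,'ang',np.arctan2(-d[1],-d[0]),np.hypot(*d[:2]))
for y in(95,-95):print('axis',np.round(tow((-125,y,45),x)))
E
python3 r1.py
```

```text
Traceback (most recent call last):
  File "r1.py", line 8, in <module>
    f,res=fit(obs); x=f.x
          ~~~^^^^^
  File "fit.py", line 23, in fit
    return least_squares(res,x0,x_scale=[10,10,.1,.3,.3,1,1,1,1],loss='soft_l1'),res
           ~~~~~~~~~~~~~^^^^^^^^^^^^^^^^^^^^^^^^^^^^^^^^^^^^^^^^^^^^^^^^^^^^^^^^
  File "fit.py", line 20, in res
    r+=list(proj(cam,tow(p,x))+sh-np.array(uv))
            ~~~~^^^^^^^^^^^^^^
  File "h.py", line 16, in proj
    c=vision.get_calibration(n); K=np.array(c['mtx']); T=np.array(c['world_from_camera'])
ValueError: time passes only in moves, steps and waits
```

```bash
sed -i 's/^def snap/CAL={n:vision.get_calibration(n) for n in ("side","top")}\ndef snap/; s/c=vision.get_calibration(n); K/c=CAL[n]; K/' h.py; python3 r1.py
```

```text
stand [ 5.91271e+02 -7.02000e+00 -1.44000e-01 -3.89000e-01  1.06000e-01
 -8.76000e-01  6.27000e-01 -1.53000e-01  9.07000e-01]
[[0.5, -0.4], [0.4, 0.7], [-0.1, 0.0], [-1.5, -0.5], [1.1, -0.2], [0.0, -0.0], [-0.7, 0.3], [0.2, -0.0], [-0.9, 0.8], [1.3, -0.2], [-0.6, 0.3], [0.1, 0.0], [-0.0, -0.5], [0.1, -0.3], [0.3, -0.0], [-1.9, 0.1], [-0.8, 0.2], [0.7, -0.1], [0.7, 0.2], [-1.3, -1.0], [0.8, -1.2], [0.9, 0.7], [-2.1, 0.4], [-0.7, -0.1], [0.7, -0.3], [1.0, -0.8], [0.1, -0.4], [0.3, 0.1], [-0.2, 0.5], [-0.0, 0.7], [-0.6, 0.4], [-0.1, 0.6]]
sig [3.213 3.26  0.004 0.288 0.318]
pl [459. 136.  95.] [461. 136.  95.] stand [-152.  123.   95.] [-150.  123.   95.]
pr [415. -88.  95.] [415. -90.  95.] stand [-163. -105.   95.] [-163. -108.   95.]
red [411.  27.  90.] [410.  26.  90.] stand [-184.    7.   90.] [-184.    7.   90.]
teal [460. 219.  90.] [464. 217.  90.] stand [-162.  205.   90.] [-158.  203.   90.]
m0 [673. 214. 110.] [658. 112. 110.] stand [ 49. 231. 110.] [ 48. 128. 110.]
m1 [663. 103. 110.] [546. 124. 110.] stand [ 55. 119. 110.] [-64. 123. 110.]
m2 [552. 115. 110.] [560. 230. 110.] stand [-57. 115. 110.] [-65. 230. 110.]
m3 [563. 227. 110.] [667. 218. 110.] stand [-61. 228. 110.] [ 43. 234. 110.]
pl top ang -0.8014137520968702 38.768464579875015
pl side ang -0.8507923179496462 37.57543252718836
pr top ang 0.2616909115397752 39.123504173251874
pr side ang 0.32550660376709134 39.985151145671885
axis [481. 105.  45.]
axis [454. -83.  45.]
```

```bash
cat > tilt.py <<'E'
from fit import *
C=[(60,60),(60,-60),(-60,-60),(-60,60)]
YAW=-0.144
def measure(x0, n=3, only=None):
    ims={c:np.mean([snap(c).astype(float) for _ in range(n)],0) for c in ('top','side')}
    p=np.array([x0[0],x0[1],70,0,0,x0[2],0,0,0,0.])
    p[6:8]=x0[5:7];p[8:10]=x0[7:9]
    def edge(p,cam,i,s):
        a,b=np.array(C[i]),np.array(C[(i+1)%4]); q=np.append(a+(b-a)*s,0)
        Rt=R.from_rotvec([0,0,p[5]])*R.from_rotvec([p[3],p[4],0])
        o=6 if cam=='top' else 8
        return proj(cam,Rt.apply(q)+p[:3])+p[o:o+2]
    for it in range(4):
        obs=[]
        for cam,im in ims.items():
            bl=(im[...,2]-.5*im[...,0]-.5*im[...,1]).astype(np.float32)
            for i in range(4):
                t=edge(p,cam,i,.9)-edge(p,cam,i,.1);t/=np.linalg.norm(t);nrm=np.array([-t[1],t[0]])
                w=4 if it==0 else 2.5
                for s in np.linspace(.06,.94,30):
                    e=edge(p,cam,i,s);k=np.arange(-w,w+.01,.25)
                    pts=(e+k[:,None]*nrm).astype(np.float32)
                    v=cv2.remap(bl,pts[None,:,0],pts[None,:,1],cv2.INTER_LINEAR)[0]
                    v=v-np.median(v);v[v<.35*v.max()]=0
                    if v.max()<12: continue
                    obs.append((cam,i,s,e+nrm*(k@v)/v.sum(),nrm))
        def res(p): return np.array([(edge(p,c,i,s)-m)@n for c,i,s,m,n in obs]+list(p[6:]/1.))
        f=least_squares(res,p,loss='soft_l1',f_scale=.3,x_scale=[10,10,10,.1,.1,.1,1,1,1,1]);p=f.x
    r=res(p)[:-4]
    rv=(R.from_rotvec([0,0,p[5]])*R.from_rotvec([p[3],p[4],0])*R.from_rotvec([0,0,-p[5]]))
    nw=rv.apply([0,0,1]); c,s=np.cos(x0[2]),np.sin(x0[2])
    ns=np.array([c*nw[0]+s*nw[1],-s*nw[0]+c*nw[1],nw[2]])
    d=np.linalg.solve(.07*np.c_[uL,uR][:2],[-ns[1],ns[0]])
    J=f.jac;cov=np.linalg.inv(J.T@J)*np.var(r)
    print('n',len(r),'rms',r.std(),'centre',np.round(p[:3],1),'yaw',p[5],'tilt stand rx,ry',np.round([-ns[1],ns[0]],4),'dL,dR',np.round(d,3),'sig',np.round(np.sqrt(np.diag(cov))[3:5],4),'sh',np.round(p[6:],2))
    return p,d
if __name__=='__main__':
    measure(np.array([591.3,-7,-.144,-.39,.1,-.88,.63,-.15,.91]))
E
python3 tilt.py
```

```text
n 240 rms 0.06889960184049175 centre [589.3  -3.   70.4] yaw -0.15068549121116964 tilt stand rx,ry [-0.0609 -0.0104] dL,dR [-0.654  0.315] sig [0.0009 0.0007] sh [-0.1   0.08  0.03 -0.18]
```

```bash
cat > r2.py <<'E'
from tilt import *
x=np.array([589.5,-4.5,-.151])
def inv(p): 
    c,s=np.cos(x[2]),np.sin(x[2]); d=np.array(p)-[x[0],x[1],0]; return np.array([c*d[0]+s*d[1],-s*d[0]+c*d[1],d[2]])
T=lambda u,v:(230+(u-1.5)/4,138+(v-1.5)/4)
S=lambda u,v:(205+(u-1.5)/3.9,135+(v-1.5)/3.9)
pk=dict(pl=(T(183,404),S(394,458),95),pr=(T(527,466),S(712,295),95),red=(T(352,475),S(590,408),90),teal=(T(58,403),S(283,543),90),
m0=(T(60,77),S(65,315),110),m1=(T(230,90),S(213,235),110),m2=(T(213,260),S(313,345),110),m3=(T(40,245),S(155,432),110),spl=(T(230,368),S(410,412),90),spr=(T(512,407),S(655,278),90))
for k,(t,s,z) in pk.items():
    a=onz('top',t,z);b=onz('side',s,z);m=inv((a+b)/2)
    print(k,np.round(a[:2]),np.round(b[:2]),'stand',np.round(m[:2],1),end=' ')
    if k[0]=='p': d=m-[-125,95 if k=='pl' else -95,0];print('ang',round(np.arctan2(-d[1],-d[0]),3),np.hypot(*d[:2]),end='')
    print()
for y in(95,-95):print('axis',np.round(tow((-125,y,45),x)))
E
python3 r2.py
cat > mv.py <<'E'
import sys
from h import *
def plan(tgt,yang,st=None):
    """shift in tool axes (mm & normalised total) and turn about tool z to reach tgt TCP with tool y along angle yang (mod pi)"""
    st=st or sensors.observe(); Rt=R.from_rotvec(st['tool_rot'])
    ya=np.arctan2(*Rt.as_matrix()[[1,0],1]); d=(yang-ya+np.pi/2)%np.pi-np.pi/2
    sh=Rt.inv().apply(np.array(tgt)-st['tool_pos'])
    print('t',round(st['t'],2),'pos',np.round(st['tool_pos'],1),'z',np.round(Rt.as_matrix()[:,2],3),'yang',round(ya,3),'q6',round(st['joint_pos'][5],2),'op',round(st['opening'],3),'F',np.round(st['ft_force'],1))
    print('tool shift',np.round(sh/200,3),'turn z',round(-d/.08,2),'units')
E
```

```text
pl [457. 139.] [459. 138.] stand [-151.4  121.7] ang -0.79 37.53699690397541
pr [413. -85.] [413. -88.] stand [-161.9 -107.6] ang 0.329 39.04229503605379
red [409.  29.] [408.  28.] stand [-183.7    5.5] 
teal [459. 221.] [462. 219.] stand [-161.2  202.4] 
m0 [672. 216.] [665. 220.] stand [ 44.5 232. ] 
m1 [661. 105.] [655. 115.] stand [ 51.  123.4] 
m2 [550. 117.] [544. 126.] stand [-60.8 118.2] 
m3 [562. 230.] [558. 232.] stand [-64.8 228. ] 
spl [480. 108.] [479. 107.] stand [-125.5   94.5] 
spr [452. -77.] [449. -76.] stand [-126.6  -91.9] 
axis [480. 108.  45.]
axis [452. -80.  45.]
```

```bash
python3 -c "
from mv import *
plan([413,-87,200],1.74)"
```

```text
t 0.4 pos [ 233.4 -579.7  292.1] z [-0.  0. -1.] yang 1.954 q6 -0.26 op 1.003 F [-0.2 -0.3 -0.1]
tool shift [-1.753  1.95   0.461] turn z 2.67 units
```

Request:
arm_command(
  steps=[
    [[-0.06,0.065,0.015],[0,0,0]],
    [[-0.117,0.13,0.03],[0,0,0]],
    [[-0.117,0.13,0.03],[0,0,0]],
    [[-0.117,0.13,0.03],[0,0,0]],
    [[-0.117,0.13,0.03],[0,0,0]],
    [[-0.117,0.13,0.03],[0,0,0]],
    [[-0.117,0.13,0.03],[0,0,0]],
    [[-0.117,0.13,0.03],[0,0,0]],
  ],
  jaw=0.45,
  force=15,
)

```text
t: 1.07
tool_pos: [323.9, -331.7, 247.3]
tool_rot: [-0.597, 3.084, -0.001]
ft_force: [0.4, 0.0, -0.0]
opening: 0.492
grip_force: 0.0
```

Request:
arm_command(
  steps=[
    [[-0.117,0.13,0.03],[0,0,0]],
    [[-0.117,0.13,0.03],[0,0,0]],
    [[-0.117,0.13,0.03],[0,0,0]],
    [[-0.117,0.13,0.03],[0,0,0]],
    [[-0.117,0.13,0.03],[0,0,0]],
    [[-0.117,0.13,0.03],[0,0,0]],
    [[-0.117,0.13,0.03],[0,0,0.7]],
    [[0,0,0],[0,0,0.9]],
  ],
)

```text
t: 1.73
tool_pos: [409.4, -99.3, 205.0]
tool_rot: [-0.404, 3.114, 0.0]
ft_force: [-0.5, -0.2, 0.2]
opening: 0.447
grip_force: 0.0
```

```bash
python3 -c "
from mv import *
plan([413,-87,130],1.74)"
```

```text
t 1.73 pos [409.4 -99.3 205. ] z [ 0.001  0.    -1.   ] yang 1.829 q6 -1.46 op 0.447 F [-0.5 -0.2  0.2]
tool shift [-0.033  0.055  0.375] turn z 1.11 units
```

Request:
arm_command(
  steps=[
    [[-0.033,0.055,0],[0,0,0]],
    [[0,0,0],[0,0,1]],
    [[0,0,0.09],[0,0,0.1]],
    [[0,0,0.1],[0,0,0]],
    [[0,0,0.1],[0,0,0]],
    [[0,0,0.085],[0,0,0]],
    [[0,0,0],[0,0,0]],
    [[0,0,0],[0,0,0]],
  ],
)

```text
t: 2.4
tool_pos: [411.2, -90.9, 130.1]
tool_rot: [0.262, -3.129, 0.001]
ft_force: [-0.2, -0.0, 0.2]
opening: 0.452
grip_force: 0.0
```

```bash
python3 - <<'E'
from mv import *
plan([413,-87,130],1.74)
a=snap('side');b=snap('top')
a=cv2.resize(a[150:270,290:430],None,fx=3.5,fy=3.5,interpolation=2);b=cv2.resize(b[190:290,300:410],None,fx=3.5,fy=3.5,interpolation=2)
o=np.zeros((420,880,3),np.uint8);o[:420,:490]=a;o[:350,490:875]=b
cv2.imwrite('pics/g1.png',cv2.resize(o[...,::-1],(792,378)))
E
```

```text
t 2.4 pos [411.2 -90.9 130.1] z [-0.002 -0.001 -1.   ] yang 1.738 q6 -1.58 op 0.452 F [-0.2 -0.   0.2]
tool shift [-0.012  0.018  0.   ] turn z -0.03 units
```

View pics/g1.png

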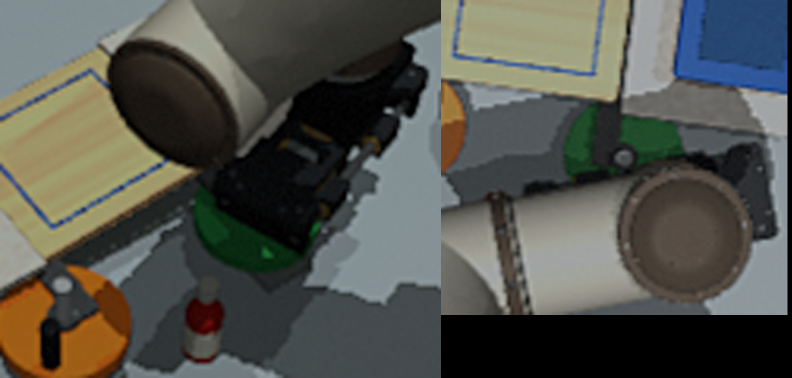

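The view shows the gripper over the green disc, with the peg hidden behind it; the red bottle (side crop 203,325) is clear. Next I centre and close.

Request:
arm_command(
  steps=[
    [[-0.01,0.018,0],[0,0,0]],
    [[0,0,0],[0,0,0]],
    [[0,0,0],[0,0,0]],
    [[0,0,0],[0,0,0]],
  ],
)

```text
t: 2.83
tool_pos: [412.9, -86.9, 130.7]
tool_rot: [-0.262, 3.129, 0.0]
ft_force: [-0.3, -0.0, -0.9]
opening: 0.448
grip_force: 0.0
```

Request:
arm_command(
  steps=[
    [[0,0,0],[0,0,0]],
    [[0,0,0],[0,0,0]],
    [[0,0,0],[0,0,0]],
    [[0,0,0],[0,0,0]],
    [[0,0,0],[0,0,0]],
    [[0,0,0],[0,0,0]],
  ],
  jaw=0,
)

```text
t: 3.33
tool_pos: [412.6, -87.3, 130.2]
tool_rot: [0.262, -3.13, 0.001]
ft_force: [1.4, -3.7, -0.0]
opening: 0.183
grip_force: 14.9
```

```bash
python3 -c "
from mv import *
plan([413,-87,130],1.74);print(sensors.observe()['grip_force'])"
```

```text
t 3.33 pos [412.6 -87.3 130.2] z [-0.    -0.001 -1.   ] yang 1.738 q6 -1.58 op 0.183 F [ 1.4 -3.7 -0. ]
tool shift [-0.002  0.001  0.001] turn z -0.03 units
14.867152171209455
```

Request:
arm_command(
  steps=[
    [[-0.0004,0.0127,0],[0,0,0.79]],
    [[-0.0004,0.0127,0],[0,0,0.79]],
    [[-0.0004,0.0127,0],[0,0,0.79]],
    [[-0.0004,0.0127,0],[0,0,0.79]],
    [[-0.0004,0.0127,0],[0,0,0.79]],
    [[0,0,0],[0,0,0]],
    [[0,0,0],[0,0,0]],
    [[0,0,0],[0,0,0]],
  ],
)

```text
t: 4.0
tool_pos: [411.9, -74.5, 129.7]
tool_rot: [-0.233, -3.131, 0.0]
ft_force: [0.6, -2.6, -5.6]
opening: 0.182
grip_force: 14.8
```

```bash
python3 -c "
from mv import *
plan([412.1,-74.7,130],1.425)
from tilt import measure
measure(np.array([589.5,-4.5,-.151,0,0,0,0,0,0]),2)"
```

```text
t 4.0 pos [411.9 -74.5 129.7] z [-0.002 -0.    -1.   ] yang 1.423 q6 -1.93 op 0.182 F [ 0.6 -2.6 -5.6]
tool shift [-0.001 -0.001 -0.001] turn z -0.03 units
n 206 rms 0.06967619844308764 centre [589.   -3.6  69.8] yaw -0.15010741264339297 tilt stand rx,ry [-0.0411 -0.0201] dL,dR [-0.655 -0.002] sig [0.0014 0.0008] sh [-0.11  0.07  0.04 -0.18]
```

Request:
arm_command(
  steps=[
    [[0,0,0],[0,0,0]],
    [[0,0,0],[0,0,0]],
    [[0,0,0],[0,0,0]],
    [[0,0,0],[0,0,0]],
    [[0,0,-0.1],[0,0,0]],
    [[0,0,-0.15],[0,0,0]],
    [[0,0,-0.1],[0,0,0]],
    [[0,0,0],[0,0,0]],
  ],
  jaw=0.45,
)

```text
t: 4.87
tool_pos: [415.3, -73.9, 204.6]
tool_rot: [0.231, 3.123, 0.003]
ft_force: [0.3, 0.1, 0.4]
opening: 0.448
grip_force: 0.0
```

```bash
python3 -c "
from mv import *
plan([458,138.5,200],.62)"
```

```text
t 4.87 pos [415.3 -73.9 204.6] z [ 0.011  0.001 -1.   ] yang 1.423 q6 -1.93 op 0.448 F [0.3 0.1 0.4]
tool shift [-0.054  1.082  0.027] turn z 10.04 units
```

Request:
arm_command(
  steps=[
    [[-0.009,0.14,0.005],[0,0,0]],
    [[-0.009,0.18,0.005],[0,0,0]],
    [[-0.009,0.19,0.005],[0,0,0]],
    [[-0.009,0.19,0.005],[0,0,0]],
    [[-0.009,0.19,0.005],[0,0,0]],
    [[-0.009,0.19,0],[0,0,0.5]],
    [[0,0,0],[0,0,0.9]],
    [[0,0,0],[0,0,0.9]],
  ],
)

```text
t: 5.53
tool_pos: [455.6, 140.1, 194.7]
tool_rot: [-0.521, -3.098, -0.0]
ft_force: [0.4, -0.2, -0.0]
opening: 0.45
grip_force: 0.0
```

Request:
arm_command(
  steps=[
    [[0,0,0],[0,0,1]],
    [[0,0,0],[0,0,1]],
    [[0,0,0],[0,0,1]],
    [[0,0,0],[0,0,0]],
    [[0,0,0],[0,0,0]],
  ],
)

```text
t: 5.95
tool_pos: [455.3, 137.7, 195.0]
tool_rot: [-0.885, -3.014, 0.0]
ft_force: [0.1, 0.7, -0.5]
opening: 0.451
grip_force: 0.0
```

```bash
python3 -c "
from mv import *
plan([458,138.5,130],1.0)"
```

```text
t 5.95 pos [455.3 137.7 195. ] z [-0.  0. -1.] yang 1.0 q6 -2.78 op 0.451 F [ 0.1  0.7 -0.5]
tool shift [-0.009  0.011  0.325] turn z -0.0 units
```

Request:
arm_command(
  steps=[
    [[-0.009,0.011,0.05],[0,0,0]],
    [[0,0,0.1],[0,0,0]],
    [[0,0,0.1],[0,0,0]],
    [[0,0,0.075],[0,0,0]],
    [[0,0,0],[0,0,0]],
    [[0,0,0],[0,0,0]],
    [[0,0,0],[0,0,0]],
  ],
)

```text
t: 6.53
tool_pos: [458.6, 138.8, 130.6]
tool_rot: [0.887, 3.013, 0.001]
ft_force: [-0.2, -0.5, 0.3]
opening: 0.448
grip_force: 0.0
```

Request:
arm_command(
  steps=[
    [[0,0,0],[0,0,0]],
    [[0,0,0],[0,0,0]],
    [[0,0,0],[0,0,0]],
    [[0,0,0],[0,0,0]],
    [[0,0,0],[0,0,0]],
    [[0,0,0],[0,0,0]],
  ],
  jaw=0,
)

```text
t: 7.03
tool_pos: [458.9, 139.6, 130.8]
tool_rot: [0.887, 3.012, 0.005]
ft_force: [-0.3, 4.2, 0.3]
opening: 0.178
grip_force: 15.0
```

```bash
python3 -c "
from mv import *
plan([458,138.5,130],1.0)
from tilt import measure
measure(np.array([589.5,-4.5,-.151,0,0,0,0,0,0]),2)"
```

```text
t 7.03 pos [458.9 139.6 130.8] z [ 0.003  0.002 -1.   ] yang 0.998 q6 -2.78 op 0.178 F [-0.3  4.2  0.3]
tool shift [ 0.001 -0.007  0.004] turn z -0.02 units
n 120 rms 0.07596550402059983 centre [588.9  -3.3  68.7] yaw -0.1497401871254011 tilt stand rx,ry [-0.0392 -0.0203] dL,dR [-0.642 -0.019] sig [0.0116 0.0096] sh [0. 0. 0. 0.]
```

Request:
arm_command(
  steps=[
    [[0.005,-0.0128,0],[0,0,-0.903]],
    [[0.005,-0.0128,0],[0,0,-0.903]],
    [[0.005,-0.0128,0],[0,0,-0.903]],
    [[0.005,-0.0128,0],[0,0,-0.903]],
    [[0.005,-0.0128,0],[0,0,-0.903]],
    [[0,0,0],[0,0,0]],
  ],
)

```text
t: 7.73
tool_pos: [449.0, 129.9, 130.8]
tool_rot: [0.328, 3.122, 0.004]
ft_force: [0.2, 5.6, 0.7]
opening: 0.177
grip_force: 15.0
```

Request:
arm_command(
  steps=[
    [[0.005,-0.0128,0],[0,0,-0.903]],
    [[0.005,-0.0128,0],[0,0,-0.903]],
    [[0.005,-0.0128,0],[0,0,-0.903]],
    [[0.005,-0.0128,0],[0,0,-0.903]],
    [[0,0,0],[0,0,0]],
    [[0,0,0],[0,0,0]],
    [[0,0,0],[0,0,0]],
  ],
)

```text
t: 8.32
tool_pos: [444.0, 120.1, 130.8]
tool_rot: [-0.119, 3.137, 0.002]
ft_force: [-0.3, 4.1, 0.8]
opening: 0.179
grip_force: 15.0
```

```bash
python3 -c "
from mv import *
plan([444.1,120.4,130],1.65)
from tilt import measure
measure(np.array([589.5,-4.5,-.151,0,0,0,0,0,0]),2)"
```

```text
t 8.32 pos [444.  120.1 130.8] z [ 0.002  0.001 -1.   ] yang 1.647 q6 -2.11 op 0.179 F [-0.3  4.1  0.8]
tool shift [-0.001  0.002  0.004] turn z -0.04 units
n 120 rms 0.07686938216178903 centre [589.2  -4.4  70.2] yaw -0.14918823309761287 tilt stand rx,ry [0.0106 0.0028] dL,dR [ 0.131 -0.038] sig [0.0117 0.0072] sh [ 0.  0.  0. -0.]
```

Request:
arm_command(
  steps=[
    [[0,0,0],[0,0,0]],
    [[0,0,0],[0,0,0]],
    [[0,0,0],[0,0,0]],
    [[0,0,0],[0,0,0]],
    [[0,0,-0.1],[0,0,0]],
    [[0,0,-0.15],[0,0,0]],
    [[0,0,-0.15],[0,0,0]],
    [[0,-0.1,-0.1],[0,0,0]],
  ],
  jaw=0.45,
)

```text
t: 9.18
tool_pos: [445.6, 100.6, 232.7]
tool_rot: [-0.125, 3.136, 0.001]
ft_force: [0.4, -0.7, 0.9]
opening: 0.446
grip_force: 0.0
```

Request:
arm_command(
  steps=[
    [[0,-0.16,0],[0,0,0]],
    [[0,-0.18,0],[0,0,0]],
    [[0,-0.18,0],[0,0,0]],
    [[0,-0.18,0],[0,0,0]],
    [[0,-0.18,0],[0,0,0]],
    [[0,-0.18,0],[0,0,0]],
    [[0,-0.18,0],[0,0,0]],
    [[0,0,0],[0,0,0]],
  ],
)

```text
t: 9.85
tool_pos: [463.2, -152.6, 229.7]
tool_rot: [0.11, -3.138, 0.002]
ft_force: [0.1, 1.0, 1.0]
opening: 0.453
grip_force: 0.0
```

```bash
python3 -c "
from mv import *
plan([444.1,120.4,130],1.65)
from tilt import measure
measure(np.array([589.5,-4.5,-.151,0,0,0,0,0,0]),3)"
```

```text
t 9.85 pos [ 463.2 -152.6  229.7] z [-0.002 -0.001 -1.   ] yang 1.641 q6 -1.52 op 0.453 F [0.1 1.  1. ]
tool shift [-0.002  1.369  0.497] turn z -0.11 units
n 240 rms 0.06805550247414313 centre [589.3  -4.6  71. ] yaw -0.15056975391944558 tilt stand rx,ry [ 0.0016 -0.0017] dL,dR [-0.016 -0.041] sig [0.0008 0.0007] sh [-0.1   0.08  0.04 -0.19]
```

Board is level to about 0.002 rad. Now to the mould: turn the tool so both fingertips push its left face.

Request:
arm_command(
  steps=[
    [[0,0,0],[0,0,-1]],
    [[0,0,0],[0,0,-1]],
    [[0,0,0],[0,0,-1]],
    [[0,0,0],[0,0,-1]],
    [[0,0,0],[0,0,-1]],
    [[0,0,0],[0,0,-1]],
    [[0,0,0],[0,0,-1]],
    [[0,0,0],[0,0,-1]],
  ],
  jaw=0.6,
)

```text
t: 10.82
tool_pos: [463.8, -146.7, 230.4]
tool_rot: [1.112, -2.938, -0.0]
ft_force: [-0.4, 0.4, 0.1]
opening: 0.603
grip_force: 0.0
```

Request:
arm_command(
  steps=[
    [[0,0,0],[0,0,-1]],
    [[0,0,0],[0,0,-1]],
    [[0,0,0],[0,0,-1]],
    [[0,0,0],[0,0,-1]],
    [[0,0,0],[0,0,-1]],
    [[0,0,0],[0,0,-1]],
    [[0,0,0],[0,0,-1]],
    [[0,0,0],[0,0,-1]],
  ],
)

```text
t: 11.48
tool_pos: [463.8, -146.6, 230.4]
tool_rot: [1.979, -2.439, -0.0]
ft_force: [0.3, -0.4, -0.8]
opening: 0.602
grip_force: 0.0
```

```bash
python3 -c "
from mv import *
plan([622,260,220],2.99)
print('flask',onz('top',(194,287),0),onz('side',(270,385),0))"
```

```text
t 11.48 pos [ 463.8 -146.6  230.4] z [-0.  0. -1.] yang 2.934 q6 -0.24 op 0.602 F [ 0.3 -0.4 -0.8]
tool shift [-2.153 -0.355  0.052] turn z -0.7 units
flask [325.08158646 374.82988352   0.        ] [321.67267852 362.23787255   0.        ]
```

Request:
arm_command(
  steps=[
    [[-0.12,-0.02,0],[0,0,0]],
    [[-0.18,-0.03,0],[0,0,0]],
    [[-0.18,-0.03,0],[0,0,0]],
    [[-0.18,-0.03,0],[0,0,0]],
    [[-0.18,-0.03,0],[0,0,0]],
    [[-0.18,-0.03,0],[0,0,0]],
    [[-0.18,-0.03,0],[0,0,0]],
    [[-0.18,-0.03,0],[0,0,0]],
  ],
)

```text
t: 12.15
tool_pos: [567.0, 115.2, 230.5]
tool_rot: [-1.975, 2.443, -0.0]
ft_force: [0.5, -0.3, -0.5]
opening: 0.601
grip_force: 0.0
```

Request:
arm_command(
  steps=[
    [[-0.18,-0.03,0],[0,0,0]],
    [[-0.18,-0.03,0],[0,0,0]],
    [[-0.18,-0.03,0],[0,0,0]],
    [[-0.18,-0.03,0],[0,0,0]],
    [[-0.05,-0.005,0],[0,0,-0.7]],
    [[0,0,0],[0,0,0]],
    [[0,0,0],[0,0,0]],
  ],
)

```text
t: 12.73
tool_pos: [623.4, 258.8, 229.6]
tool_rot: [2.041, -2.387, -0.0]
ft_force: [-0.4, 0.1, -0.6]
opening: 0.602
grip_force: 0.0
```

```bash
python3 -c "
from mv import *
plan([622,262,146],2.99)"
```

```text
t 12.73 pos [623.4 258.8 229.6] z [-0.001 -0.001 -1.   ] yang 2.986 q6 -0.79 op 0.602 F [-0.4  0.1 -0.6]
tool shift [-0.015  0.009  0.418] turn z -0.05 units
```

Request:
arm_command(
  steps=[
    [[-0.01,0.005,0.07],[0,0,0]],
    [[0,0,0.12],[0,0,0]],
    [[0,0,0.12],[0,0,0]],
    [[0,0,0.07],[0,0,0]],
    [[0,0,0.033],[0,0,0]],
    [[0,0,0],[0,0,0]],
    [[0,0,0],[0,0,0]],
  ],
)

```text
t: 13.32
tool_pos: [623.9, 259.0, 148.5]
tool_rot: [-2.038, 2.389, -0.001]
ft_force: [1.2, -0.0, 0.4]
opening: 0.597
grip_force: 0.0
```

```bash
python3 - <<'E'
from mv import *
from fit import tow
plan(tow((0,66,146),(589.5,-4.6,-.151)),2.99)
o=cv2.resize(snap('side')[130:280,190:380],None,fx=4,fy=4,interpolation=2)
cv2.imwrite('pics/p1.png',o[...,::-1])
E
```

```text
t 13.32 pos [623.9 259.  148.5] z [ 0.001  0.    -1.   ] yang 2.983 q6 -0.79 op 0.597 F [ 1.2 -0.   0.4]
tool shift [ 0.999 -0.035  0.013] turn z -0.08 units
```

View pics/p1.png

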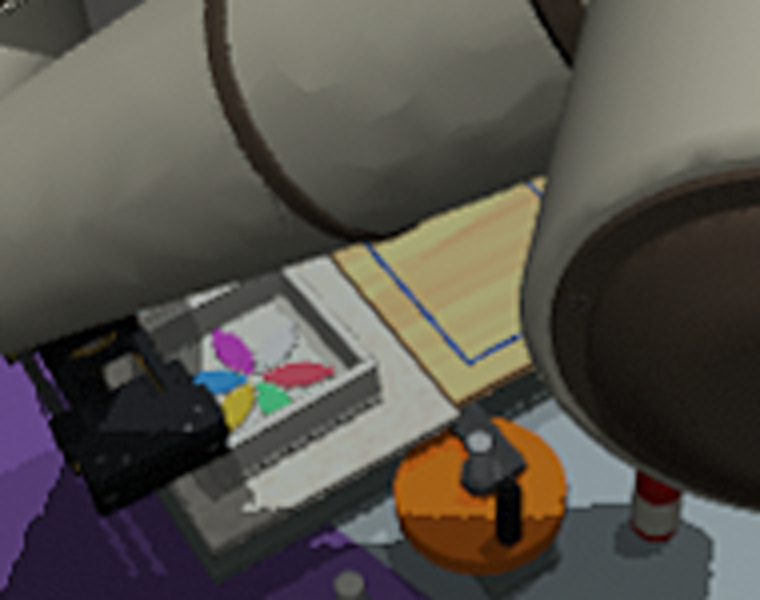

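The picture shows the gripper left of the mould (fingers near crop 140,430), nothing touching, and a clear path to the board. Pushing.

Request:
arm_command(
  steps=[
    [[0.03,0,0.006],[0,0,0]],
    [[0.03,0,0.006],[0,0,0]],
    [[0.03,0,0],[0,0,0]],
    [[0.02,0,0],[0,0,0]],
    [[0.02,0,0],[0,0,0]],
    [[0.02,0,0],[0,0,0]],
    [[0.03,-0.001,0],[0,0,0]],
    [[0.03,-0.001,0],[0,0,0]],
  ],
)

```text
t: 14.03
tool_pos: [617.8, 217.8, 145.7]
tool_rot: [-2.039, 2.388, -0.0]
ft_force: [0.5, 1.1, 0.5]
opening: 0.6
grip_force: 1.0
```

Request:
arm_command(
  steps=[
    [[0.03,-0.0014,0],[0,0,0]],
    [[0.03,-0.0014,0],[0,0,0]],
    [[0.03,-0.0014,0],[0,0,0]],
    [[0.03,-0.0014,0],[0,0,0]],
    [[0.03,-0.0014,0],[0,0,0]],
    [[0.03,-0.0014,0],[0,0,0]],
    [[0.03,-0.0014,0],[0,0,0]],
    [[0.03,-0.0014,0],[0,0,0]],
  ],
)

```text
t: 14.7
tool_pos: [612.1, 169.4, 145.3]
tool_rot: [-2.039, 2.39, 0.0]
ft_force: [-0.2, 2.4, 1.3]
opening: 0.599
grip_force: 1.1
```

```bash
python3 - <<'E'
from mv import *
from fit import tow
plan(tow((0,66,146),(589.5,-4.6,-.151)),2.99)
E
```

```text
t 14.7 pos [612.1 169.4 145.3] z [-0.  0. -1.] yang 2.984 q6 -0.68 op 0.599 F [-0.2  2.4  1.3]
tool shift [ 0.547 -0.023 -0.004] turn z -0.08 units
```

Request:
arm_command(
  steps=[
    [[0.03,-0.0014,0],[0,0,0]],
    [[0.03,-0.0014,0],[0,0,0]],
    [[0.03,-0.0014,0],[0,0,0]],
    [[0.03,-0.0014,0],[0,0,0]],
    [[0.03,-0.0014,0],[0,0,0]],
    [[0.03,-0.0014,0],[0,0,0]],
    [[0.03,-0.0014,0],[0,0,0]],
    [[0.03,-0.0014,0],[0,0,0]],
  ],
)

```text
t: 15.37
tool_pos: [606.5, 121.5, 145.0]
tool_rot: [2.039, -2.389, -0.0]
ft_force: [-0.0, 1.9, 0.6]
opening: 0.605
grip_force: 0.7
```

Request:
arm_command(
  steps=[
    [[0.03,-0.0014,0],[0,0,0]],
    [[0.03,-0.0014,0],[0,0,0]],
    [[0.03,-0.0014,0],[0,0,0]],
    [[0.03,-0.0014,0],[0,0,0]],
    [[0.03,-0.0014,0],[0,0,0]],
    [[0.03,0,0],[0,0,0]],
    [[0,0,0],[0,0,0]],
    [[0,0,0],[0,0,0]],
  ],
)

```text
t: 16.03
tool_pos: [602.5, 85.9, 145.3]
tool_rot: [2.038, -2.39, 0.0]
ft_force: [-0.0, -0.2, 0.3]
opening: 0.596
grip_force: 0.0
```

```bash
python3 - <<'E'
from mv import *
from fit import tow
plan(tow((0,66,146),(589.5,-4.6,-.151)),2.99)
a=cv2.resize(snap('side')[130:270,220:400],None,fx=2.2,fy=2.2,interpolation=2)
b=cv2.resize(snap('top')[138:268,230:430],None,fx=2,fy=2,interpolation=2)
o=np.zeros((308,800,3),np.uint8);o[:308,:396]=a;o[:260,398:798]=b
cv2.imwrite('pics/p2.png',o[...,::-1])
E
```

```text
t 16.03 pos [602.5  85.9 145.3] z [-0. -0. -1.] yang 2.983 q6 -0.57 op 0.596 F [-0.  -0.2  0.3]
tool shift [ 0.127 -0.005 -0.003] turn z -0.08 units
```

View pics/p2.png

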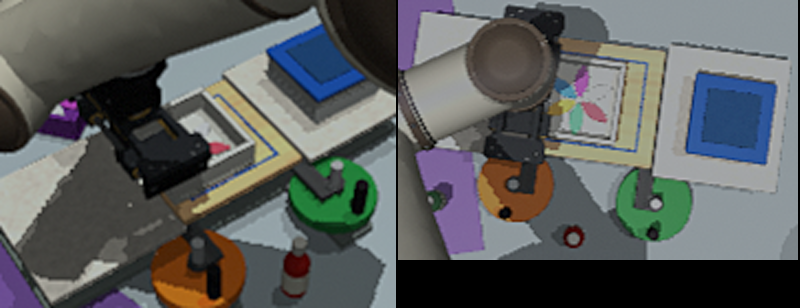

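The mould is on the board, about 25 mm short; tub and bottles undisturbed. I compute where its right face is.

```bash
python3 - <<'E'
from h import *
def inv(p,x=(589.5,-4.6,-.151)):
    c,s=np.cos(x[2]),np.sin(x[2]); d=np.array(p)-[x[0],x[1],0]; return np.round([c*d[0]+s*d[1],-s*d[0]+c*d[1]],1)
for u,v in((628,62),(612,143)): print(inv(onz('top',(230+(u-398.5)/2,138+(v-.5)/2),108)))
for u,v in((253,140),(207,92)): print(inv(onz('side',(220+(u-.6)/2.2,130+(v-.6)/2.2),108)))
E
```

```text
[ 52.8 -33.5]
[-55.2 -26.9]
[-53.5 -29.4]
[ 39.9 -30.3]
```

Request:
arm_command(
  steps=[
    [[0.025,-0.001,0],[0,0,0]],
    [[0.025,-0.001,0],[0,0,0]],
    [[0.025,-0.001,0],[0,0,0]],
    [[0.025,-0.001,0],[0,0,0]],
    [[0.02,-0.001,0],[0,0,0]],
    [[0.005,0,0],[0,0,0]],
    [[0,0,0],[0,0,0]],
    [[0,0,0],[0,0,0]],
  ],
)

```text
t: 16.8
tool_pos: [599.4, 61.3, 145.2]
tool_rot: [2.039, -2.389, -0.0]
ft_force: [0.3, -0.5, 0.5]
opening: 0.597
grip_force: 0.0
```

Request:
arm_command(
  steps=[
    [[-0.05,0,0],[0,0,0]],
    [[-0.08,0,0],[0,0,0]],
    [[-0.05,0,-0.05],[0,0,0]],
    [[0,0,-0.15],[0,0,0]],
    [[0,0,-0.18],[0,0,0]],
    [[0,0,-0.18],[0,0,0]],
    [[0,0,-0.1],[0,0,0]],
    [[0,0,0],[0,0,0]],
  ],
)

```text
t: 17.47
tool_pos: [607.7, 99.2, 284.7]
tool_rot: [-2.035, 2.378, -0.009]
ft_force: [-0.1, 0.2, 0.5]
opening: 0.602
grip_force: 0.0
```

Request:
arm_command(
  steps=[
    [[0.1,0.06,0],[0,0,0]],
    [[0.17,0.09,0],[0,0,0]],
    [[0.17,0.09,0],[0,0,0]],
    [[0.17,0.09,0],[0,0,0]],
    [[0.17,0.09,0],[0,0,0]],
    [[0.17,0.09,0],[0,0,0]],
    [[0.17,0.09,0],[0,0,0]],
    [[0.17,0.09,0],[0,0,0]],
  ],
)

```text
t: 18.13
tool_pos: [427.4, -136.2, 277.5]
tool_rot: [-2.042, 2.388, -0.0]
ft_force: [0.8, -0.1, 0.8]
opening: 0.595
grip_force: 0.0
```

Request:
arm_command(
  steps=[
    [[0.17,0.06,0],[0,0,0]],
    [[0.17,0.03,0],[0,0,0]],
    [[0.15,0,0],[0,0,0]],
    [[0,0,0],[0,0,0]],
    [[0,0,0],[0,0,0]],
  ],
)

```text
t: 18.55
tool_pos: [395.3, -230.3, 277.3]
tool_rot: [2.037, -2.392, -0.0]
ft_force: [0.0, -0.6, 0.4]
opening: 0.602
grip_force: 0.0
```

```bash
python3 - <<'E'
from mv import *
plan([400,-300,285],2.99)
a=cv2.resize(snap('side','s9.png')[135:280,205:410],None,fx=2,fy=2,interpolation=2)
b=cv2.resize(snap('top','t9.png')[138:268,230:360],None,fx=2.9,fy=2.9,interpolation=2)
o=np.zeros((380,800,3),np.uint8);o[:290,:410]=a;o[:377,415:792]=b
cv2.imwrite('pics/f.png',o[...,::-1])
from tilt import measure
measure(np.array([589.5,-4.5,-.151,0,0,0,0,0,0]),2)
E
```

```text
t 18.55 pos [ 395.3 -230.3  277.3] z [-0.  0. -1.] yang 2.981 q6 0.01 op 0.602 F [ 0.  -0.6  0.4]
tool shift [ 0.34  -0.079 -0.039] turn z -0.11 units
n 184 rms 0.28934486002843207 centre [590.2  -5.5  65. ] yaw -0.14881110500805078 tilt stand rx,ry [0.0084 0.0246] dL,dR [0.469 0.335] sig [0.0074 0.0095] sh [-0.34  0.25  0.09 -1.13]
```

View pics/f.png

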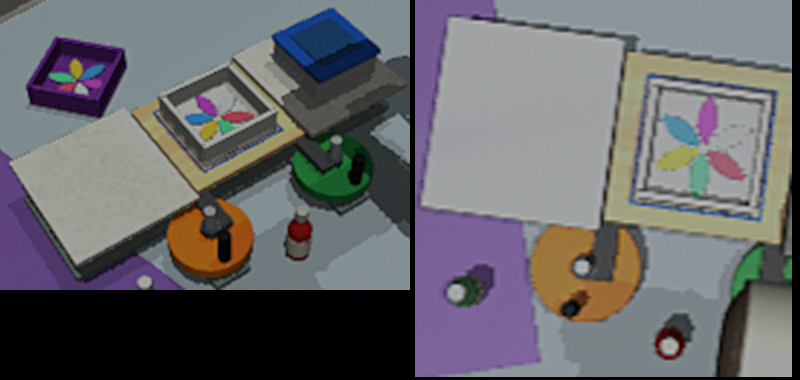

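The mould sits inside the blue square, centred by eye; tub, bottles and knobs as before. (The tilt reading is not usable now, because the mould hides blue lines.) Checking the offset numerically.

```bash
python3 - <<'E'
from h import *
def inv(p,x=(589.5,-4.6,-.151)):
    c,s=np.cos(x[2]),np.sin(x[2]); d=np.array(p)-[x[0],x[1],0]; return np.round([c*d[0]+s*d[1],-s*d[0]+c*d[1]],1)
q=[inv(onz('top',(230+(u-416)/2.9,138+(v-1)/2.9),108)) for u,v in((648,74),(776,88),(763,218),(633,200))]
r=[inv(onz('side',(205+(u-.5)/2,135+(v-.5)/2),108)) for u,v in((159,98),(231,64),(276,122),(200,158))]
print(q,np.mean(q,0));print(r,np.mean(r,0))
a,b=[cv2.imread('pics/'+f).astype(int) for f in('t0.png','t9.png')]
def cen(im,roi,lo):
    x0,y0,x1,y1=roi; w=im[y0:y1,x0:x1]; m=lo(w); ys,xs=np.nonzero(m); return np.round([xs.mean()+x0,ys.mean()+y0,m.sum()],2)
for n,roi,f in(('lid',(360,160,430,235),lambda w:(w[...,0]>w[...,2]+40)),('red',(305,240,330,268),lambda w:w[...,2]>w[...,1]+40),('teal',(236,228,262,250),lambda w:w[...,1]>w[...,0]+10),('flask',(165,260,225,310),lambda w:w.sum(2)<150)):
    print(n,cen(a,roi,f),cen(b,roi,f))
E
```

```text
[array([55.1, 58.8]), array([ 58.1, -57.6]), array([-59.9, -61.3]), array([-59.7,  56.4])] [-1.6   -0.925]
[array([46.2, 56.2]), array([ 45.1, -54.4]), array([-71.3, -41. ]), array([-65.8,  67.9])] [-11.45    7.175]
lid [ 396.08  196.86 1658.  ] [ 396.08  196.74 1642.  ]
red [317.43 255.91  44.  ] [317.08 256.08  37.  ]
teal [247.65 238.33  52.  ] [247.59 238.37  51.  ]
flask [194.86 284.94 681.  ] [194.87 285.   682.  ]
```

```bash
python3 - <<'E'
import cv2,numpy as np
s=cv2.imread('pics/s9.png')[155:235,268:363];t=cv2.imread('pics/t9.png')[150:225,290:365]
o=np.zeros((420,800,3),np.uint8);a=cv2.resize(s,None,fx=4.5,fy=4.5,interpolation=2);b=cv2.resize(t,None,fx=4.9,fy=4.9,interpolation=2)
o[:a.shape[0],:a.shape[1]]=a;o[:b.shape[0],432:432+b.shape[1]]=b[:,:368];cv2.imwrite('pics/z.png',np.clip(o*1.5,0,255))
E
```

```text
[ WARN:0@0.078] global loadsave.cpp:1063 imwrite_ Unsupported depth image for selected encoder is fallbacked to CV_8U.
```

View pics/z.png

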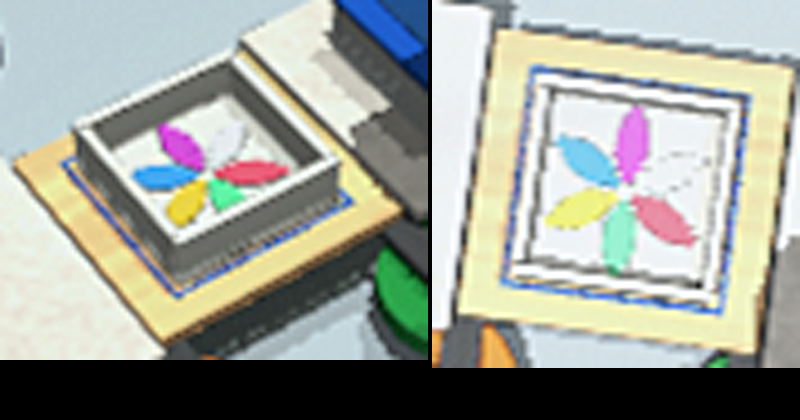

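The zoom shows the blue outline around the mould's base on every visible side, with near-equal margins (side base corners 177,280 and 338,195, against line corners 180,296 and 352,200). Nothing else moved. Handing in.

```bash
python3 -c "
from bench import workorder
print(workorder.hand_in())"
```

```text
the job is handed in; nothing more can be done
None
```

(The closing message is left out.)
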